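Open a kitchen scale's battery bay and hold down its calibration button

ROBOT

A 7-joint arm with a two-finger parallel gripper is mounted at the origin on a cart in front of the work surface, level with it; the furniture and walls round the work are solid. World frame = base frame: x ahead of the robot, y to its left, z up, the work surface at z = 0. Lengths are in m, angles in rad, forces in N, time in s.
With the tool pointing down it reaches from about 0.425 to 0.875 m from the base axis. Payload 9.9 kg.
Tool frame: the origin (TCP) lies between the finger pads; the fingertips stand 8 mm ahead of it and the grasp point (between the pads) lies 11 mm behind it; z points along the fingers, y is the direction in which the jaws open and shut (so a half turn about z gives the same grasp; the last joint's range is limited). The gripper opens to 85 mm and grips with 20 to 120 N. Pads are 22 mm wide; open, the fingers measure 114 mm over their backs; the gripper's body (76 mm by 85 mm) begins 54 mm behind the grasp point. The pads swing forward as they close: fully open they stand 13 mm farther back than shut.
Start: joints at [-1.264, 0.576, 0.025, 1.437, -0.015, 1.129, -0.057], TCP at [0.257, 0.624, 0.239] pointing down, gripper open.
Joint ranges: [-2.76, 2.76], [-0.34, 2.15], [-1.52, 1.57], [0.19, 2.46], [-1.09, 4.23], [0.17, 1.99], [-2.82, 2.82]. Speed limits (rad/s): [2.22, 2.22, 3.01, 3.01, 3.14, 3.14, 3.14].

INTERFACE

Orientations are given as a rotation vector (axis times angle).
In Python, from cell import r gives the robot as it stands.
- The arm moves only by the tool apply_moves, never from a script. Its argument "targets" is one flat list of numbers, 5 for each row, row after row: the shift along the world's x, y, z in m, then the turn about the world's z in degrees, then the opening, from 0 (shut) to 1 (fully open). In form: [x, y, z, roll, claw, x, y, z, roll, claw, ...]. A call has 1 to 8 rows; each row is the pose to reach, as a shift and turn from the pose commanded when the call began; what a row does not reach only later rows make up. A row lasts 1/10 s, in which the tool goes at most 50 mm and 8.59 degrees, less where a joint would pass 70% of its speed; a pose out of reach is approached as far as the arm can. A call with a gripper value outside its range is refused whole. The fingers move at their own pace and stop on an object; "force" is the grip in N (left out, the last holds). Time passes only in rows, so rows that repeat a pose let the fingers close. It gives the time, the measured TCP pose, the force and the opening at its end, in the units of the state.
- r.read_state(): the state, without advancing time (a new reading comes with each control period).
- r.camera(name): name is "side" or "top"; returns the picture (384x512x3 uint8, red, green, blue); there is no depth.
- r.calibration(name): a dict with "mtx" (3x3 intrinsics, pixels), "dist" ([k1, k2, p1, p2, k3] as OpenCV has them; the pictures are not rectified), "xyz" and "orientation" of the camera in the world. Camera axes: x right, y down, z forward; pixel columns grow to the right and rows downward; lengths in m; the calibration is good to about 2 mm. A picture is of the moment at which its call begins. calibration takes no time and is no camera call.
- r.sign_off(): hands the job in, once; it reports no verdict.
Trained networks look in the newest picture that a camera, given by its name, has taken for a name from the list of things; names that differ only in an ending like _2 or _b are one class to them, and where a whole thing is asked for, a point or a joint stands for the part that bears it (a point fixed in the world has none). Each returns a list of dicts, best first, with "confidence" (0 to 1); they miss things now and then, are a little off and sometimes report something else, mostly with a low value. They report only what shows in the picture. A call takes as long as a camera call.
- r.find_in(query, camera): "rect" ([centre column, centre row, width, height] in pixels, round what is visible of it).
The state is a dict: "time_s": time; "joint_pos": joint angles; "dq": joint speeds; "effort": joint torques, N m; "eef_pos": TCP position; "tcp_rot": TCP orientation; "force": force on the tool from outside, world axes, zero at the start; "moment": the same for the moment, N m; "opening": opening from 0.0 (shut) to 1.0 (fully open).
Only numpy, scipy, OpenCV 4.12 (cv2) and the standard library are available. Lean on these libraries where they do the work, as an engineer would, in place of code of your own. Each camera call takes 0.05 s, during which the arm holds its last target. There are 200 camera calls.

TASK

The kitchen scale lies face down to be calibrated. Take the flat-blade screwdriver with the red handle out of the wooden stand, put its blade through the notch under the edge of the grey battery flap and lever the flap up until it stands wide open by itself; then set the tip on the red calibration button in the bay with the screwdriver upright, press the button down lightly and finish while still holding it down so. Open the flap with that screwdriver only, and leave the other screwdriver and the things around where they stand.

Things in the scene. Friction and masses are not known exactly. Their poses are not given: they have to be found in the camera images.
- scale: Kitchen scale lying face down, fixed. Glass weighing plate 210 x 160 x 7 mm (x, y, z); on it a white housing 172 x 124 mm, flat top 36 mm above the worktop, with four black rubber feet 3 mm high, 20 mm wide, at x +-70, y +-46 mm. Origin: centre of the underside, on the worktop; z up; x runs from the notch to the flap's hinge, roughly towards the robot's right (the notch is on the left).
- notch (a point): Centre of the mouth of the notch, at scale x -45, y 0, z 36 mm. The notch is open from above: scale x -55 to -35, y -11 to +11 mm, floor 18 mm above the worktop. At x -35 it runs on under the flap's near edge into the bay, with no wall between.
- bay (a point): Centre of the floor of the battery bay, at scale x 0, y 0, z 14 mm. The bay is a pocket scale x -35 to +35, y -28 to +28 mm, closed by the flap. In it: two AAA cells (scale x 3 to 26, y -22 to 22 mm, tops 25 mm above the worktop), a black switch (x -13, y -14 mm, top 20 mm above the worktop) and the red button in its collar.
- battery_flap: Grey flap 69 x 54.5 x 2.5 mm (x, y, z), shut at the start, top flush with the housing, underside 33 mm above the worktop. Origin: on the hinge line, at scale x 35.5, z 34.5 mm; free edge 70 mm from it at -x, over the notch's end. Opening turns it about +y, edge up: its z axis leans by the opening angle, 0 to 2.0 rad. Stiff hinge (0.03 N m friction): it stays at any angle.
- cal_button: Round red push button, 12 mm across, in a white collar (19 mm across, rim 23 mm above the worktop) in the bay. Origin: centre of its flat top, 23.5 mm above the worktop when free, at scale x -13, y +13 mm. A spring holds it up: it starts down at about 1 N and reaches its hard stop, 4 mm down, at about 4 N.
- flat_driver: Flat-blade screwdriver, red handle, about 60 g, standing tip down, loose, in one hole of the stand. Origin: middle of the blade's tip; z runs up through the handle. Blade 5.5 mm wide along y, 1.8 mm thick along x for 12 mm (3.2 mm to 19 mm); round shaft 5 mm thick to 78 mm; black collar 20 x 16 mm to 84 mm; handle to 151 mm, black cap to 158 mm.
- flat_driver_grip (a point): Middle of the red handle, 117 mm above the blade's tip, axes as the screwdriver's. The handle is 24 x 17 mm (x, y), from 83 to 151 mm above the tip. Its two wide flat sides face +-y, 17 mm apart: gripped across them, the blade's flat faces look at right angles to the closing line.
- cross_driver: Cross-point screwdriver of the same size and shape with a blue handle, in the other hole of the stand; not to be used. Origin: its tip, z up.
- tool_stand: Beech stand, fixed, 130 (x) x 66 (y) x 90 mm: base, two end boards and a 12 mm top board with two 10 mm holes at x -35 and +35 mm, y 0. The screwdrivers' collars rest on the top board 90 mm above the worktop, their shafts hang through the holes, tips 12 mm above the worktop; which screwdriver stands in which hole varies. Origin: centre of the underside.
- brass_weight: Brass calibration weight with a knob, 500 g, 38 mm across, 68 mm high, standing on the worktop; a bystander. Origin: centre of the underside.
- honey_jar: Honey jar with a red lid, 58 x 62 x 86 mm, standing on the worktop; a bystander. Origin: centre of the underside.
- mug_sink: White mug with yellow stripes, 86 x 120 x 101 mm, a bystander. Origin: centre of the underside.
- teaspoon: Steel teaspoon, 130 x 26 x 11 mm, lying on the worktop; a bystander. Origin: centre of its underside.

How it is judged:
On the way, in this order (a step that is already met when the one before it is completed fails the run):
1. the red screwdriver is lifted out of the stand (height (world z) of flat_driver above 0.095 m and contact force between flat_driver and the fingers above 1 N), for 0.1 s.
2. the flap is open by more than 80 degrees (angle between battery_flap's own z axis and vertical above 1.4 rad), for 0.2 s.
At the end, for the whole second after the job is handed in: The flap stands open by itself (more than 1.4 rad, 80 degrees); the red screwdriver is held in the fingers, upright within 0.17 rad (10 degrees), its tip on the red button within 6 mm of its centre, holding it at least 2 mm down with 1 to 12 N (angle between battery_flap's own z axis and vertical above 1.4 rad and contact force between flat_driver and the fingers above 1 N and contact force between flat_driver and cal_button between 1 and 12 N and z of cal_button in the frame of scale below 0.0215 m and horizontal distance between flat_driver and cal_button below 0.006 m and angle between flat_driver's own z axis and vertical below 0.17 rad); the arm keeps its last pose, push and grip.
It fails at once if the gripper or arm touches the flap (contact force between any of the fingers, the arm and battery_flap above 0.3 N).
It fails at once if the blue screwdriver is used on the flap (contact force between cross_driver and battery_flap above 0.3 N).
It fails at once if the button is pressed with more than 20 N (contact force between anything else and cal_button above 20 N).
It fails at once if the blue screwdriver, weight, jar, mug or teaspoon is moved more than 3 cm (distance of any of cross_driver, brass_weight, honey_jar, mug_sink, teaspoon from where it was at the start of the episode above 0.03 m).
It also fails if it takes over 61 s, if anything falls off the work surface, if the arm or the gripper's body presses on something with over 40 N, if the wrist force passes 120 N, or if a joint passes its speed limit or range.

## Working session

There is one attempt and no reset: what is moved stays moved. The work goes in short steps, Python scripts to look and compute and a tool call to move; the robot and the scene stay as the last step left them, time stands still between calls to the robot, and variables do not carry over. Pictures are saved under pics/ and viewed, about 8 in all and at most 12, crops included, and the job is handed in when it is done.

Besides the shell and the picture viewer there is one more tool, called after "Call:" as name(argument=value, ...), one argument or row to a line, values as JSON. apply_moves: Moves the arm, as the interface text tells. Its arguments: {"type":"object","properties":{"targets":{"type":"array"},"force":{"type":"number"}},"required":["targets"]}

```bash
mkdir -p pics; ls; python3 - <<'E'
from cell import r
import cv2
for n in("side","top"):
    im=r.camera(n); cv2.imwrite(f"pics/{n}0.png",im[:,:,::-1])
    c=r.calibration(n); print(n,c)
    for q in["scale","battery_flap","notch","flat_driver","flat_driver_grip","cross_driver","tool_stand","brass_weight","honey_jar","mug_sink","teaspoon"]:
        print(q,[( [round(float(v),1) for v in d["rect"]],round(d["confidence"],2)) for d in r.find_in(q,n)[:2]])
print(r.read_state())
E
```

```text
pics
side {'mtx': array([[384.46576056,   0.        , 259.03668037],
       [  0.        , 384.46576056, 192.45957837],
       [  0.        ,   0.        ,   1.        ]]), 'dist': array([-0.07026413,  0.        ,  0.        ,  0.        ,  0.        ]), 'xyz': array([ 0.27598504, -0.67340843,  0.82994919]), 'orientation': array([-2.22811817,  0.3697651 , -0.18984219])}
scale [([257.4, 228.1, 77.6, 60.1], 0.72)]
battery_flap [([254.6, 220.6, 22.4, 13.9], 0.62)]
notch [([258.1, 228.8, 77.5, 64.7], 0.95)]
flat_driver [([278.8, 297.1, 14.6, 23.0], 0.85)]
flat_driver_grip [([258.1, 229.2, 77.1, 59.7], 0.74), ([279.1, 297.4, 11.0, 26.9], 0.59)]
cross_driver [([303.8, 280.6, 11.5, 27.7], 0.83)]
tool_stand [([288.7, 314.0, 57.2, 64.6], 0.97), ([256.4, 229.0, 75.1, 58.0], 0.59)]
brass_weight [([234.4, 170.8, 11.9, 13.5], 0.75)]
honey_jar [([218.3, 151.7, 19.5, 32.3], 0.92)]
mug_sink [([274.6, 159.8, 32.3, 37.0], 0.87)]
teaspoon [([195.6, 179.3, 2.1, 19.6], 0.56)]
top {'mtx': array([[350.56330035,   0.        , 254.68526272],
       [  0.        , 350.56330035, 193.22705589],
       [  0.    
[... 789 characters left out ...]
easpoon [([174.8, 235.5, 34.3, 10.2], 0.64)]
{'time_s': 1.2, 'joint_pos': array([-1.26375733,  0.57569464,  0.02493803,  1.43708653, -0.01500795,
        1.12899368, -0.05650705]), 'dq': array([0.00103803, 0.00195434, 0.00070822, 0.00134357, 0.00015787,
       0.00129981, 0.00140394]), 'effort': array([-5.65231403e-04, -7.65513253e+01,  2.24836461e+00, -2.86295342e+01,
        1.53232767e-02,  2.93912090e-03,  1.05223521e-05]), 'eef_pos': array([0.25716756, 0.62410516, 0.23929806]), 'tcp_rot': array([6.10094406e-01, 3.08177402e+00, 3.35819273e-06]), 'force': array([-0.4236239 ,  0.00106414,  0.04376467]), 'moment': array([ 0.02171515, -0.02718676, -0.01393111]), 'opening': 1.001472443457028}
```

```bash
python3 - <<'E'
import cv2
a=cv2.imread("pics/top0.png")[135:270,215:415]; cv2.imwrite("pics/t1.png",cv2.resize(a,None,fx=4,fy=4,interpolation=cv2.INTER_CUBIC))
a=cv2.imread("pics/side0.png")[130:355,170:370]; cv2.imwrite("pics/s1.png",cv2.resize(a,None,fx=2.6,fy=2.6,interpolation=cv2.INTER_CUBIC))
E
```

```text
(no output)
```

View pics/t1.png

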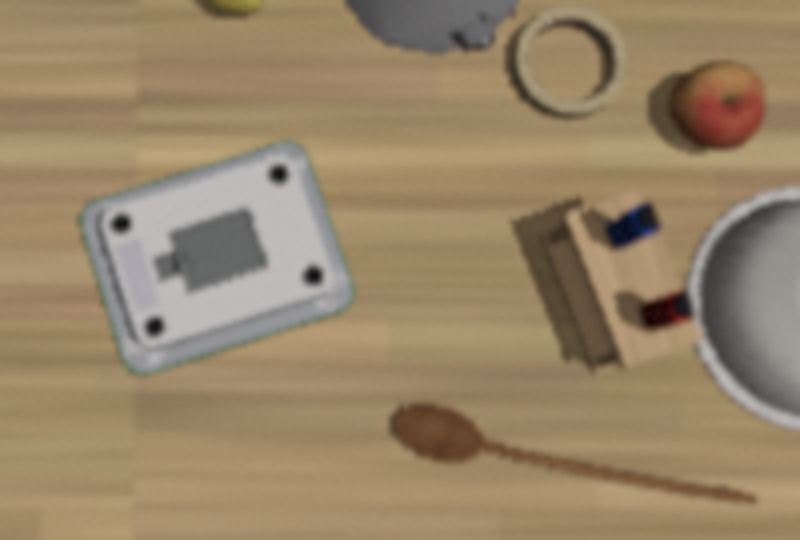

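View pics/s1.png

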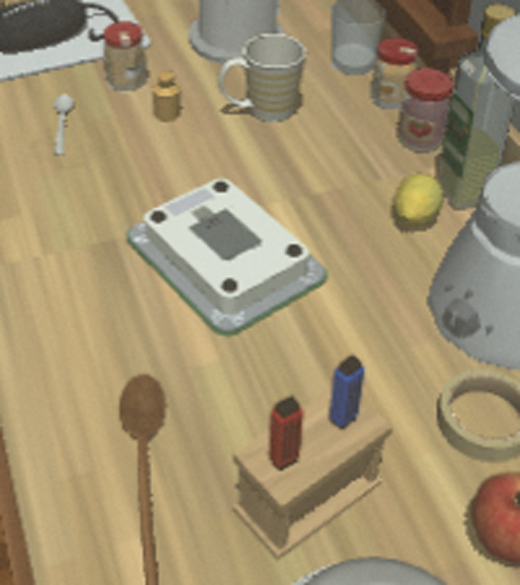

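The top view shows the scale with its notch on the left: feet near crop (121,222), (278,174), (313,275), (154,326). The stand is on the right, with the blue driver in the far hole at (633,225) and the red one in the near hole at (665,310). The side view shows the red handle at (286,433) and the blue at (347,392). Next I zoom in on the stand.

```bash
cat > h.py <<'E'
import numpy as np,cv2
from scipy.spatial.transform import Rotation as R
from cell import r
C={n:r.calibration(n) for n in("side","top")}
def proj(P,n):
    c=C[n];Rc=R.from_rotvec(c["orientation"]).as_matrix().T
    return cv2.projectPoints(np.atleast_2d(np.asarray(P,float)),cv2.Rodrigues(Rc)[0],-Rc@c["xyz"],c["mtx"],c["dist"])[0][:,0]
def ray(px,n):
    c=C[n];u=cv2.undistortPoints(np.array([[px]],float),c["mtx"],c["dist"])[0,0]
    return c["xyz"],R.from_rotvec(c["orientation"]).apply([u[0],u[1],1])
def at_z(px,n,z):
    o,d=ray(px,n);return o+d*(z-o[2])/d[2]
def pose(p,P): # p=x,y,yaw
    c,s=np.cos(p[2]),np.sin(p[2]);P=np.atleast_2d(P)
    return np.c_[p[0]+c*P[:,0]-s*P[:,1],p[1]+s*P[:,0]+c*P[:,1],P[:,2]]
E
python3 - <<'E'
from h import *
from scipy.optimize import least_squares
a=np.array
feet=a([[-70,46,39],[70,46,39],[70,-46,39],[-70,-46,39]])/1e3
T=a([[121,222],[278,174],[313,275],[154,326]])/4+[215,135]
S=a([[221,187],[294,250],[230,285],[158,217]])/2.6+[170,130]
# refine to dark centroids
for n,L in(("top",T),("side",S)):
    g=255-cv2.cvtColor(cv2.imread(f"pics/{n}0.png"),cv2.COLOR_BGR2GRAY).astype(float)
    for i,p in enumerate(L):
        x,y=np.round(p).astype(int);w=g[y-3:y+4,x-3:x+4]-110;w=np.clip(w,0,None)
        yy,xx=np.mgrid[y-3:y+4,x-3:x+4];L[i]=[(w*xx).sum()/w.sum(),(w*yy).sum()/w.sum()]
for k in("top","side","both"):
    def f(p):
        o=[]
        if k!="side":o.append(proj(pose(p,feet),"top")-T)
        if k!="top":o.append(proj(pose(p,feet),"side")-S)
        return np.concatenate(o).ravel()
    s=least_squares(f,[0.4,0.1,-1.3]);print(k,s.x.round(4),np.abs(s.fun).max().round(2))
A=cv2.imread("pics/top0.png")[175:235,340:400];B=cv2.imread("pics/side0.png")[260:350,255:325]
A=cv2.resize(A,(400,400),interpolation=cv2.INTER_CUBIC)
B=cv2.resize(B,(400,514),interpolation=cv2.INTER_CUBIC);A=cv2.copyMakeBorder(A,0,114,0,0,cv2.BORDER_CONSTANT)
cv2.imwrite("pics/st.png",np.hstack([A,B]))
E
```

```text
top [ 0.5532  0.1311 -1.2572] 0.09
side [ 0.5526  0.1282 -1.2556] 0.12
both [ 0.5531  0.13   -1.2565] 0.5
```

View pics/st.png

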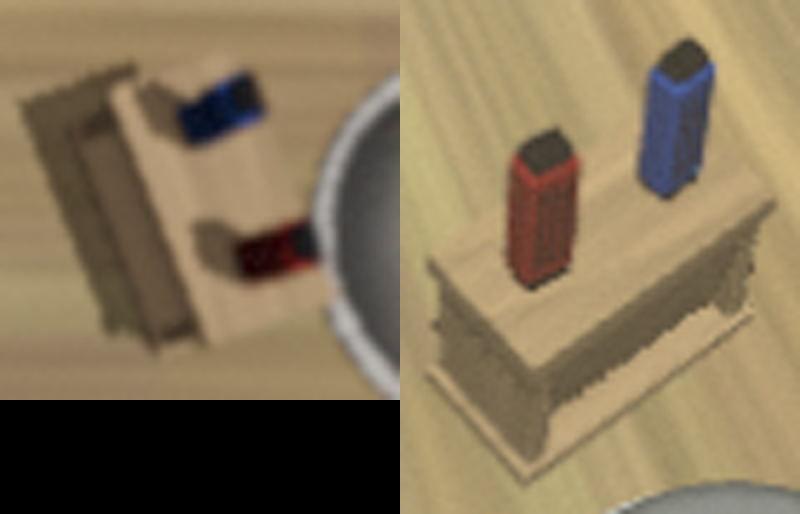

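```bash
cat >> h.py <<'E'
def box(p,hx,hy,z0,z1):
    return pose(p,[[sx*hx,sy*hy,z] for z in(z0,z1) for sx,sy in((-1,-1),(1,-1),(1,1),(-1,1))])
E
python3 - <<'E'
from h import *
from scipy.optimize import least_squares
a=np.array
sp=lambda c:[255+(c[0]-400)*70/400-.4,260+c[1]*90/514-.4]
tp=lambda c:[340+c[0]*.15-.4,175+c[1]*.15-.4]
S=a([sp(c) for c in((430,262),(532,368),(775,203))]);T=a([tp(c) for c in((113,88),(208,345))])
print([at_z(c,"side",.09).round(3) for c in S],[at_z(c,"top",.09).round(3) for c in T])
# stand: x axis from red end to blue end (assumed)
Ps=a([[-65,33,90],[-65,-33,90],[65,-33,90]])/1e3;Pt=a([[65,33,90],[-65,33,90]])/1e3
f=lambda p:np.r_[(proj(pose(p,Ps),"side")-S).ravel(),(proj(pose(p,Pt),"top")-T).ravel()]
s=least_squares(f,[.55,-.2,.3]);st=s.x;print("stand",st.round(4),s.fun.round(1))
print("holes red,blue",pose(st,[[-.035,0,0],[.035,0,0]]).round(4))
for c in((548,153),(688,62)): print("side cap .170",at_z(sp(c),"side",.170).round(4))
print("top blue cap",at_z(tp((245,95)),"top",.170).round(4))
print("bot side",at_z(sp((540,283)),"side",.09).round(4),at_z(sp((672,195)),"side",.09).round(4))
# pot rim: min distance of rays
for z in(0.02,.05,.1,.15,.2,.3,.4):print(z,"pot",at_z(tp((315,210)),"top",z).round(3),at_z(tp((400,75)),"top",z).round(3),at_z(sp((750,482)),"side",z).round(3))
im={n:cv2.resize(cv2.imread(f"pics/{n}0.png"),None,fx=8,fy=8,interpolation=cv2.INTER_CUBIC) for n in("top","side")}
for i,dx in((0,-.035),(1,.035)):
    c=pose(st,[dx,0,0])[0]
    for n in im:
        q=(proj(box([c[0],c[1],st[2]],.012,.0085,.095,.163),n)*8+4).astype(int)
        for k in(0,4):cv2.polylines(im[n],[q[k:k+4]],True,(0,255,0),1)
for n in im:
    q=(proj(box(st,.065,.033,0,.09),n)*8+4).astype(int)
    for k in(0,4):cv2.polylines(im[n],[q[k:k+4]],True,(0,255,255),1)
A=im["top"][175*8:235*8,350*8:400*8];B=im["side"][262*8:322*8,262*8:312*8]
cv2.imwrite("pics/st2.png",np.hstack([A,B]))
E
```

```text
[array([ 0.451, -0.196,  0.09 ]), array([ 0.472, -0.253,  0.09 ]), array([ 0.593, -0.214,  0.09 ])] [array([ 0.575, -0.151,  0.09 ]), array([ 0.45, -0.19,  0.09])]
stand [ 0.5228 -0.2028  0.3218] [-0.8 -1.2  0.   0.8  0.7 -0.6  0.1  0.2  0.8 -0.1]
holes red,blue [[ 0.4896 -0.2139  0.    ]
 [ 0.556  -0.1918  0.    ]]
side cap .170 [ 0.489  -0.2167  0.17  ]
side cap .170 [ 0.5556 -0.1941  0.17  ]
top blue cap [ 0.5554 -0.1872  0.17  ]
bot side [ 0.4888 -0.2187  0.09  ] [ 0.5548 -0.1972  0.09  ]
0.02 pot [ 0.525 -0.27   0.02 ] [ 0.596 -0.318  0.02 ] [ 0.554 -0.29   0.02 ]
0.05 pot [ 0.521 -0.259  0.05 ] [ 0.59  -0.306  0.05 ] [ 0.544 -0.304  0.05 ]
0.1 pot [ 0.514 -0.241  0.1  ] [ 0.579 -0.286  0.1  ] [ 0.527 -0.327  0.1  ]
0.15 pot [ 0.506 -0.223  0.15 ] [ 0.569 -0.266  0.15 ] [ 0.51  -0.351  0.15 ]
0.2 pot [ 0.499 -0.204  0.2  ] [ 0.558 -0.245  0.2  ] [ 0.492 -0.375  0.2  ]
0.3 pot [ 0.484 -0.168  0.3  ] [ 0.538 -0.205  0.3  ] [ 0.458 -0.422  0.3  ]
0.4 pot [ 0.469 -0.131  0.4  ] [ 0.517 -0.164  0.4  ] [ 0.424 -0.47   0.4  ]
```

View pics/st2.png

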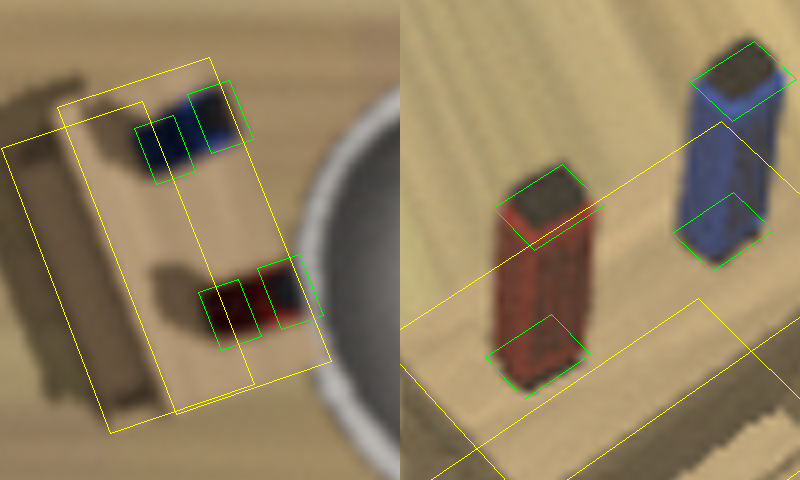

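The stand fit is good: red driver at about (0.4895, -0.215), its x along the stand's x (yaw 0.32). The round metal thing to the right sits at table level and is clear of the grasp. I move above the driver now.

Call:
apply_moves(
  targets=[0.03,-0.04,0.03,-8,1,0.06,-0.08,0.06,-16,1,0.09,-0.12,0.06,-24,1,0.12,-0.16,0.06,-32,1,0.15,-0.2,0.06,-40,1,0.18,-0.245,0.06,-48,1,0.21,-0.29,0.06,-56,1,0.24,-0.33,0.06,-64,1],
)

```text
time_s: 2.0
eef_pos: [0.4845, 0.3108, 0.2997]
tcp_rot: [-2.157, -2.284, -0.001]
force: [0.2, 0.4, -0.7]
opening: 1.004
```

Call:
apply_moves(
  targets=[0.02,-0.04,0,-8.5,1,0.02,-0.09,0,-17,1,0.02,-0.14,0,-25.5,1,0.02,-0.19,0,-34,1,0.02,-0.24,0,-42.5,1,0.02,-0.29,0,-51,1,0.01,-0.34,0,-59.5,1,0.0,-0.39,0,-68,1],
)

```text
time_s: 2.8
eef_pos: [0.4836, -0.0773, 0.2996]
tcp_rot: [-3.065, -0.687, -0.001]
force: [1.0, -0.8, 0.4]
opening: 1.001
```

```bash
cat >> h.py <<'E'
def st():
    s=r.read_state();M=R.from_rotvec(s["tcp_rot"]).as_matrix()
    print("t",s["time_s"],"p",s["eef_pos"].round(4),"yaw_y",np.degrees(np.arctan2(M[1,1],M[0,1])).round(2),"tz",M[:,2].round(3),"q",s["joint_pos"].round(2),"F",s["force"].round(2),"M",s["moment"].round(2),"op",round(s["opening"],3));return s
E
python3 -c "from h import *;st()"
```

```text
t 2.8 p [ 0.4836 -0.0773  0.2996] yaw_y -64.73 tz [ 0.001  0.    -1.   ] q [-0.5   0.31  0.76  1.83 -0.24  1.09 -0.78] F [ 1.04 -0.78  0.37] M [ 0.   -0.07 -0.04] op 1.001
```

Call:
apply_moves(
  targets=[-0.003,-0.04,-0.02,-3,1,-0.005,-0.08,-0.04,-6,1,-0.0075,-0.119,-0.05,-7.2,1,-0.0075,-0.119,-0.05,-7.2,1,-0.0075,-0.119,-0.05,-7.2,1,-0.0075,-0.119,-0.05,-7.2,1],
)

```text
time_s: 3.4
eef_pos: [0.477, -0.1934, 0.2495]
tcp_rot: [-3.1, -0.505, -0.001]
force: [0.0, 0.7, 0.5]
opening: 1.002
```

```bash
python3 -c "from h import *;st()"
```

```text
t 3.4 p [ 0.477  -0.1934  0.2495] yaw_y -71.51 tz [ 0.     0.001 -1.   ] q [-0.23  0.41  0.76  1.86 -0.34  1.   -0.57] F [0.04 0.68 0.5 ] M [ 0.04 -0.04 -0.05] op 1.002
```

Call:
apply_moves(
  targets=[0.0125,-0.0216,-0.02,0,1,0.0125,-0.0216,-0.05,0,1,0.0125,-0.0216,-0.08,0,1,0.0125,-0.0216,-0.105,0,1,0.0125,-0.0216,-0.1255,0,1,0.0125,-0.0216,-0.1255,0,1],
)

```text
time_s: 4.0
eef_pos: [0.4887, -0.2136, 0.122]
tcp_rot: [-3.098, -0.507, 0.005]
force: [0.3, -0.8, -0.3]
opening: 1.005
```

```bash
python3 - <<'E'
from h import *
st();a=r.camera("side")[230:330,240:340,::-1];b=r.camera("top")[165:245,330:410,::-1]
cv2.imwrite("pics/g.png",np.hstack([cv2.resize(x,(400,400),interpolation=cv2.INTER_CUBIC) for x in(b,a)]))
E
```

```text
t 4.0 p [ 0.4887 -0.2136  0.122 ] yaw_y -71.43 tz [-0.003  0.002 -1.   ] q [-0.08  0.59  0.62  1.97 -0.5   0.74 -0.4 ] F [ 0.32 -0.75 -0.3 ] M [ 0.01  0.   -0.02] op 1.005
```

View pics/g.png

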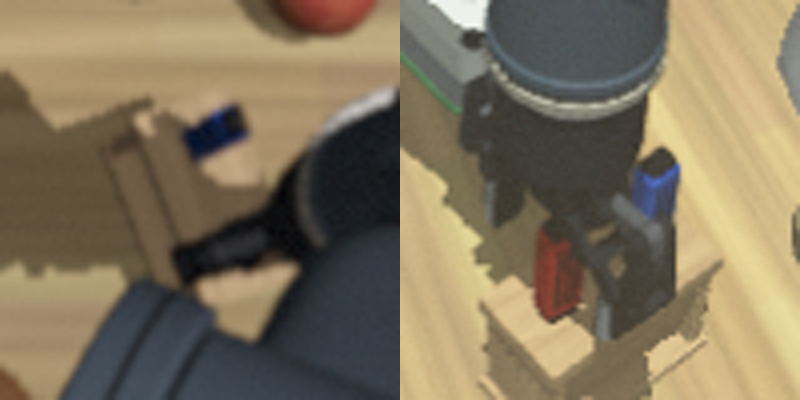

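Both fingers straddle the red handle: tips at about (505,222) and (605,335), with their midpoint on the handle. Blue is clear. I close on it.

Call:
apply_moves(
  targets=[0,0,0,0,0.5,0,0,0,0,0.1,0,0,0,0,0.1,0,0,0,0,0.1,0,0,0,0,0.1,0,0,0,0,0.1,0,0,0,0,0.1,0,0,0,0,0.1],
  force=90,
)

```text
time_s: 4.9
eef_pos: [0.4892, -0.2159, 0.124]
tcp_rot: [-3.101, -0.502, -0.0]
force: [-0.8, 1.9, 6.0]
opening: 0.183
```

```bash
python3 -c "from h import *;st()"
```

```text
t 4.9 p [ 0.4892 -0.2159  0.124 ] yaw_y -71.59 tz [ 0.     0.001 -1.   ] q [-0.08  0.59  0.63  1.96 -0.5   0.75 -0.4 ] F [-0.83  1.85  5.98] M [ 0.51  0.25 -0.01] op 0.183
```

Call:
apply_moves(
  targets=[0,0,0.0,0,0,0,0,0.0,0,0,0,0,0.01,0,0,0,0,0.03,0,0,0,0,0.06,0,0,0,0,0.1,0,0,0,0,0.13,0,0,0,0,0.16,0,0],
)

```text
time_s: 5.7
eef_pos: [0.4888, -0.2164, 0.2858]
tcp_rot: [3.101, 0.501, 0.001]
force: [0.7, -0.4, -1.0]
opening: 0.191
```

```bash
python3 -c "from h import *;st()"
```

```text
t 5.7 p [ 0.4888 -0.2164  0.2858] yaw_y -71.63 tz [ 0.    -0.001 -1.   ] q [-0.2   0.41  0.78  1.75 -0.32  1.11 -0.56] F [ 0.73 -0.44 -0.98] M [ 0.04 -0.02 -0.04] op 0.191
```

Call:
apply_moves(
  targets=[0,0.03,0.01,8,0,0,0.07,0.01,16.4,0,0.01,0.11,0.01,24.8,0,0.02,0.15,0.01,33,0,0.03,0.19,0.01,41,0,0.035,0.23,0.01,49,0,0.04,0.27,0.01,57,0,0.045,0.31,0.01,65,0],
)

```text
time_s: 6.5
eef_pos: [0.5341, 0.0951, 0.2944]
tcp_rot: [2.34, 2.095, 0.0]
force: [0.1, -0.2, -0.7]
opening: 0.192
```

```bash
python3 -c "from h import *;st()"
```

```text
t 6.5 p [0.5341 0.0951 0.2944] yaw_y -6.3 tz [ 0.001 -0.    -1.   ] q [-0.57  0.36  0.44  1.71 -0.17  1.11 -0.19] F [ 0.07 -0.24 -0.65] M [ 0.02 -0.08  0.02] op 0.192
```

Call:
apply_moves(
  targets=[0.002,0.03,-0.03,8,0,0.005,0.06,-0.06,16,0,0.005,0.078,-0.09,24.3,0,0.005,0.078,-0.109,24.3,0,0.005,0.078,-0.109,24.3,0,0.005,0.078,-0.109,24.3,0],
)

```text
time_s: 7.1
eef_pos: [0.5395, 0.1711, 0.1855]
tcp_rot: [1.855, 2.535, -0.001]
force: [0.6, -0.8, 0.2]
opening: 0.189
```

```bash
python3 - <<'E'
from h import *
s=st();A=r.camera("side");B=r.camera("top");cv2.imwrite("pics/side1.png",A[:,:,::-1]);cv2.imwrite("pics/top1.png",B[:,:,::-1])
p=s["eef_pos"];tip=p-[0,0,.112]
print(proj([tip,p],"side"),proj([tip,p],"top"))
sc=[.5531,.13,-1.2565]
im=cv2.resize(np.ascontiguousarray(A[:,:,::-1]),None,fx=8,fy=8,interpolation=cv2.INTER_CUBIC)
nb=pose(sc,[[-.055,-.011,.036],[-.035,-.011,.036],[-.035,.011,.036],[-.055,.011,.036]])
cv2.polylines(im,[(proj(nb,"side")*8+4).astype(int)],True,(0,255,0),1)
for P in(tip,tip+[0,0,.078]):
    q=(proj(P,"side")[0]*8+4).astype(int);cv2.drawMarker(im,tuple(int(v) for v in q),(255,0,255),0,16,1)
cv2.imwrite("pics/n1.png",im[180*8:250*8,205*8:300*8])
E
```

```text
t 7.1 p [0.5395 0.1711 0.1855] yaw_y 17.61 tz [ 0.    -0.001 -1.   ] q [-0.58  0.48  0.29  1.81 -0.17  0.87  0.09] F [ 0.57 -0.84  0.18] M [-0.04 -0.05 -0.03] op 0.189
[[247.44630174 202.66789069]
 [247.08994148 172.71083676]] [[256.78011948 199.22698283]
 [256.45354296 192.9504152 ]]
```

View pics/n1.png

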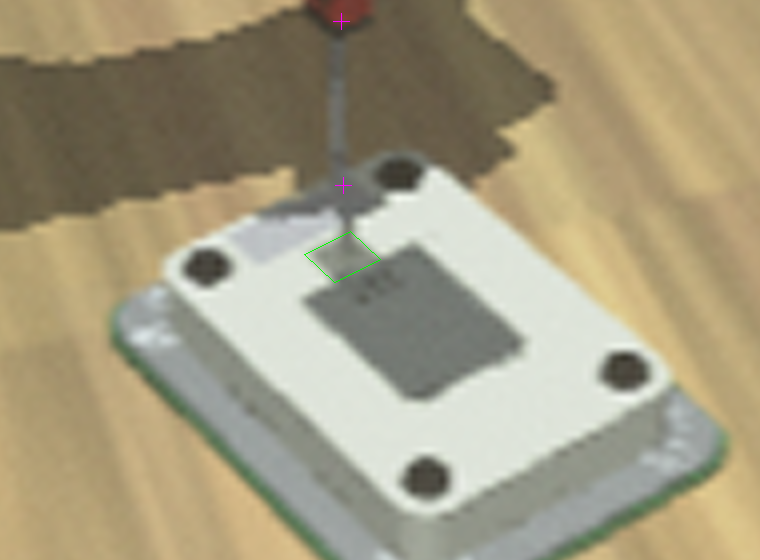

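Call:
apply_moves(
  targets=[0,0,-0.02,0.4,0,0,0,-0.035,0.4,0,0,0,-0.0465,0.4,0,0,0,-0.0465,0.4,0,0.0012,-0.0038,-0.0465,0.4,0,0.0019,-0.0057,-0.0465,0.4,0,0.0019,-0.0057,-0.0465,0.4,0],
  force=110,
)

```text
time_s: 7.9
eef_pos: [0.5417, 0.1657, 0.1391]
tcp_rot: [1.845, 2.542, 0.001]
force: [0.4, 0.1, -0.6]
opening: 0.183
```

```bash
cat >> h.py <<'E'
SC=[.5531,.13,-1.2565]
def sc(p):
    d=np.array(p[:2])-SC[:2];c,s=np.cos(SC[2]),np.sin(SC[2]);return np.array([c*d[0]+s*d[1],-s*d[0]+c*d[1]])*1e3
def fs():
    s=st();f=s["force"];c,n=np.cos(SC[2]),np.sin(SC[2]);print("scale xy mm",sc(s["eef_pos"]).round(1),"Fscale",(c*f[0]+n*f[1]).round(2),(-n*f[0]+c*f[1]).round(2),f[2].round(2));return s
E
python3 -c "from h import *;fs()"
```

```text
t 7.9 p [0.5417 0.1657 0.1391] yaw_y 18.05 tz [ 0.001  0.    -1.   ] q [-0.55  0.54  0.26  1.86 -0.19  0.76  0.13] F [ 0.42  0.13 -0.59] M [ 0.  0. -0.] op 0.183
scale xy mm [-37.5   0.2] Fscale 0.01 0.44 -0.59
```

Call:
apply_moves(
  targets=[0.0003,-0.001,0,0,0,0.0006,-0.0019,0,0,0,0.0009,-0.0029,0,0,0,0.0009,-0.0029,0,0,0],
)

```text
time_s: 8.3
eef_pos: [0.542, 0.1632, 0.1383]
tcp_rot: [1.844, 2.543, -0.0]
force: [0.8, -0.7, 0.5]
opening: 0.187
```

```bash
python3 -c "from h import *;fs()"
```

```text
t 8.3 p [0.542  0.1632 0.1383] yaw_y 18.1 tz [ 0. -0. -1.] q [-0.55  0.54  0.26  1.86 -0.19  0.76  0.13] F [ 0.76 -0.73  0.46] M [0.01 0.   0.06] op 0.187
scale xy mm [-35.   -0.3] Fscale 0.93 0.5 0.46
```

Call:
apply_moves(
  targets=[0.0003,-0.001,0,0,0,0.0006,-0.0019,0,0,0,0.0006,-0.0019,0,0,0],
)

```text
time_s: 8.6
eef_pos: [0.5424, 0.1618, 0.1383]
tcp_rot: [-1.844, -2.543, -0.0]
force: [-0.1, 1.9, -0.4]
opening: 0.184
```

```bash
python3 -c "from h import *;fs()"
```

```text
t 8.6 p [0.5424 0.1618 0.1383] yaw_y 18.12 tz [-0.     0.001 -1.   ] q [-0.54  0.54  0.26  1.86 -0.19  0.76  0.14] F [-0.11  1.93 -0.36] M [ 0.48  0.15 -0.01] op 0.184
scale xy mm [-33.6  -0.4] Fscale -1.87 0.49 -0.36
```

Call:
apply_moves(
  targets=[0.0005,-0.0014,0,0,0,0.0005,-0.0014,0.002,0,0,0.0006,-0.0018,0.005,0,0,0.0008,-0.0024,0.009,0,0,0.0012,-0.0036,0.013,0,0,0.0012,-0.0036,0.013,0,0],
)

```text
time_s: 9.2
eef_pos: [0.5432, 0.1595, 0.1518]
tcp_rot: [-1.842, -2.543, -0.002]
force: [-3.0, 5.6, 1.1]
opening: 0.182
```

```bash
python3 - <<'E'
from h import *
fs();A=r.camera("side")[:,:,::-1];cv2.imwrite("pics/n2.png",cv2.resize(A[180:250,205:300],None,fx=8,fy=8,interpolation=cv2.INTER_CUBIC))
E
```

```text
t 9.2 p [0.5432 0.1595 0.1518] yaw_y 18.17 tz [-0.001  0.002 -1.   ] q [-0.54  0.52  0.27  1.85 -0.19  0.79  0.14] F [-3.05  5.64  1.15] M [ 2.02  0.85 -0.01] op 0.182
scale xy mm [-31.1  -0.3] Fscale -6.31 -1.15 1.15
```

View pics/n2.png

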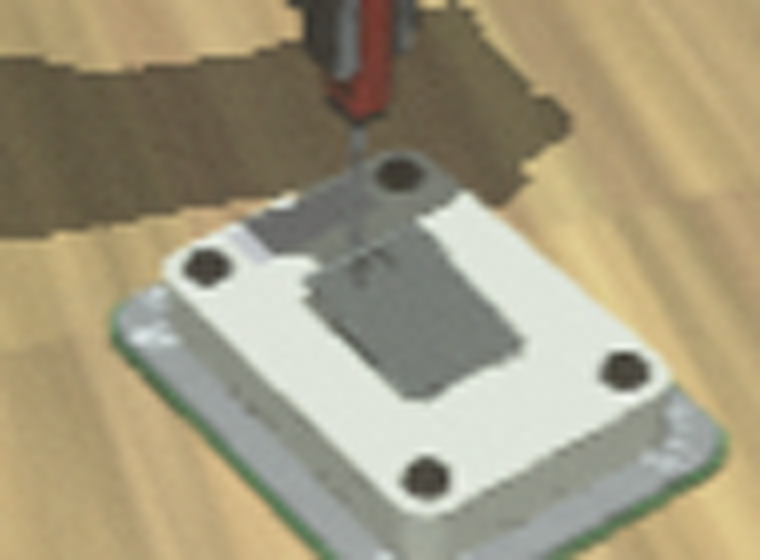

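Call:
apply_moves(
  targets=[0.0003,-0.001,0.003,0,0,0.0006,-0.002,0.006,0,0,0.0009,-0.003,0.009,0,0,0.0009,-0.003,0.009,0,0],
)

```text
time_s: 9.65
eef_pos: [0.5441, 0.1569, 0.1608]
tcp_rot: [-1.841, -2.543, -0.003]
force: [-3.0, 7.9, 3.4]
opening: 0.183
```

```bash
python3 - <<'E'
from h import *
fs();A=r.camera("side")[:,:,::-1];B=r.camera("top")[:,:,::-1]
cv2.imwrite("pics/n3.png",np.hstack([cv2.resize(A[175:255,215:295],(400,400),interpolation=cv2.INTER_CUBIC),cv2.resize(B[165:235,235:305],(400,400),interpolation=cv2.INTER_CUBIC)]))
E
```

```text
t 9.65 p [0.5441 0.1569 0.1608] yaw_y 18.18 tz [-0.001  0.003 -1.   ] q [-0.54  0.51  0.27  1.84 -0.18  0.81  0.14] F [-3.04  7.91  3.41] M [2.35 0.94 0.02] op 0.183
scale xy mm [-28.4  -0.3] Fscale -8.47 -0.44 3.41
```

View pics/n3.png

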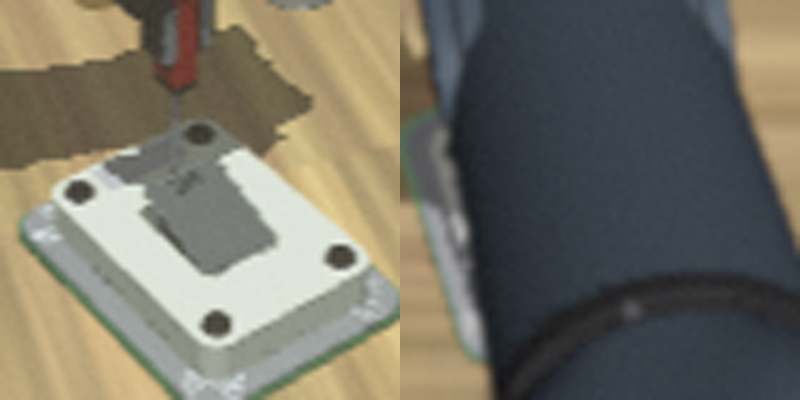

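```bash
python3 - <<'E'
from h import *
for d in range(0,50,5):
    t=np.radians(d);P=pose(SC,[[.0355-.07*np.cos(t),y,.0345+.07*np.sin(t)] for y in(-.027,.027)])
    print(d,((proj(P,"side")-[215,175])*5+2).round(0).tolist())
P=[[.5441,.1569,z] for z in(.1608-.034,.1608-.112)];print(((proj(P,"side")-[215,175])*5+2).round(0))
E
```

```text
0 [[138.0, 214.0], [209.0, 179.0]]
5 [[138.0, 206.0], [209.0, 171.0]]
10 [[138.0, 200.0], [210.0, 165.0]]
15 [[139.0, 194.0], [211.0, 159.0]]
20 [[141.0, 188.0], [213.0, 153.0]]
25 [[143.0, 183.0], [215.0, 148.0]]
30 [[146.0, 179.0], [218.0, 144.0]]
35 [[149.0, 175.0], [222.0, 140.0]]
40 [[152.0, 173.0], [225.0, 137.0]]
45 [[156.0, 171.0], [230.0, 135.0]]
[[178.  84.]
 [179. 184.]]
```

The left flap corner has risen to about (147,178) and a dark gap shows under its left side, so the flap is about 20 degrees open. The forces say I am pushing too far sideways, so I lift more now.

Call:
apply_moves(
  targets=[-0.0003,0.001,0.003,0,0,-0.0003,0.001,0.006,0,0,0,0,0.009,0,0,0,0,0.012,0,0,0,0,0.012,0,0],
)

```text
time_s: 10.25
eef_pos: [0.545, 0.1541, 0.1727]
tcp_rot: [1.845, 2.542, 0.0]
force: [-1.0, 1.8, 0.1]
opening: 0.186
```

```bash
python3 -c "from h import *;fs()"
```

```text
t 10.25 p [0.545  0.1541 0.1727] yaw_y 18.07 tz [ 0.001 -0.001 -1.   ] q [-0.54  0.5   0.28  1.82 -0.18  0.84  0.14] F [-0.99  1.77  0.09] M [0.2  0.06 0.01] op 0.186
scale xy mm [-25.4  -0.3] Fscale -1.99 -0.4 0.09
```

Call:
apply_moves(
  targets=[0.001,-0.0032,0.0056,0,0,0.0021,-0.0065,0.0108,0,0,0.0034,-0.0105,0.015,0,0,0.0048,-0.0146,0.0188,0,0,0.0063,-0.0194,0.0225,0,0,0.0078,-0.0242,0.025,0,0,0.0078,-0.0242,0.025,0,0],
)

```text
time_s: 10.95
eef_pos: [0.553, 0.1294, 0.1978]
tcp_rot: [1.845, 2.541, 0.0]
force: [0.3, -0.5, -1.1]
opening: 0.187
```

```bash
python3 -c "from h import *;fs()"
```

```text
t 10.95 p [0.553  0.1294 0.1978] yaw_y 18.03 tz [ 0.001 -0.    -1.   ] q [-0.5   0.47  0.29  1.79 -0.16  0.9   0.17] F [ 0.3  -0.46 -1.06] M [-0.01  0.01 -0.01] op 0.187
scale xy mm [ 0.5 -0.3] Fscale 0.53 0.14 -1.06
```

Call:
apply_moves(
  targets=[0.0017,-0.0052,0.002,0,0,0.0034,-0.0105,0.004,0,0,0.0053,-0.0162,0.005,0,0,0.0071,-0.0219,0.006,0,0,0.009,-0.0276,0.006,0,0,0.0108,-0.0333,0.005,0,0,0.0136,-0.0418,0.002,0,0,0.0136,-0.0418,0.002,0,0],
)

```text
time_s: 11.75
eef_pos: [0.5661, 0.0869, 0.1987]
tcp_rot: [1.847, 2.541, -0.002]
force: [-0.3, -0.6, -0.3]
opening: 0.181
```

```bash
python3 - <<'E'
from h import *
s=fs();A=r.camera("side")[:,:,::-1];cv2.imwrite("pics/side4.png",A)
im=cv2.resize(A,None,fx=6,fy=6,interpolation=cv2.INTER_CUBIC)
p=s["eef_pos"]
for P in(p-[0,0,.112],p-[0,0,.034]):
    q=(proj(P,"side")[0]*6+3).astype(int);cv2.drawMarker(im,tuple(int(v) for v in q),(255,0,255),0,14,1)
for d,col in((80,(0,255,0)),(95,(255,0,0))):
    t=np.radians(d);P=pose(SC,[[.0355-.07*np.cos(t),y,.0345+.07*np.sin(t)] for y in(-.027,.027)]);cv2.polylines(im,[(proj(P,"side")*6+3).astype(int)],False,col,1)
cv2.imwrite("pics/n4.png",im[150*6:250*6,200*6:320*6])
E
```

```text
t 11.75 p [0.5661 0.0869 0.1987] yaw_y 17.99 tz [-0.001 -0.001 -1.   ] q [-0.43  0.48  0.29  1.78 -0.17  0.91  0.25] F [-0.25 -0.57 -0.26] M [-0.03 -0.03  0.02] op 0.181
scale xy mm [45.  -0.9] Fscale 0.46 -0.41 -0.26
```

View pics/n4.png

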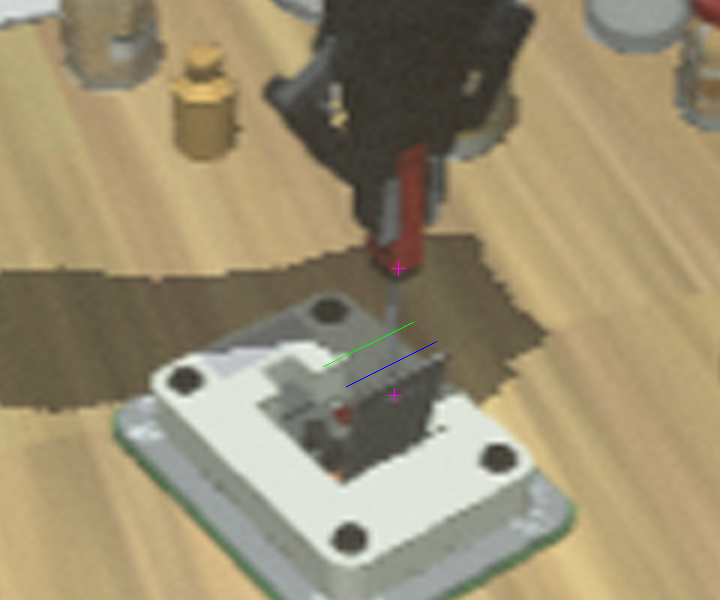

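The flap stands about 100 degrees open, with its edge at (355,400)-(443,355). The bay is visible with the red button at (342,412). I back off and go above the button.

Call:
apply_moves(
  targets=[-0.001,0.01,0,0,0,-0.002,0.03,0,0,0,-0.004,0.05,0,0,0,-0.0047,0.0595,-0.015,0,0,-0.0047,0.0595,-0.035,0,0,-0.0047,0.0595,-0.0417,0,0,-0.0047,0.0595,-0.0417,0,0,-0.0047,0.0595,-0.0417,0,0],
)

```text
time_s: 12.6
eef_pos: [0.5616, 0.1484, 0.1581]
tcp_rot: [1.844, 2.543, 0.0]
force: [0.4, 0.7, -1.0]
opening: 0.19
```

```bash
python3 - <<'E'
from h import *
s=fs();A=r.camera("side")[:,:,::-1];cv2.imwrite("pics/side5.png",A)
im=cv2.resize(A,None,fx=10,fy=10,interpolation=cv2.INTER_CUBIC)
p=s["eef_pos"]
b=pose(SC,[-.013,.013,.0235])[0];print("button",b)
for P,c in((p-[0,0,.112],(255,0,255)),(p-[0,0,.034],(255,0,255)),(b,(0,255,0))):
    q=(proj(P,"side")[0]*10+5).astype(int);print(q/10);cv2.drawMarker(im,tuple(int(v) for v in q),c,0,14,1)
hsv=cv2.cvtColor(A,cv2.COLOR_BGR2HSV);x=A.astype(int);m=(x[:,:,2]-x[:,:,1]>35)&(x[:,:,2]-x[:,:,0]>35)
yy,xx=np.nonzero(m[200:245,230:290]);print(list(zip(xx+230,yy+200)))
cv2.imwrite("pics/n5.png",im[175*10:235*10,220*10:295*10])
E
```

```text
t 12.6 p [0.5616 0.1484 0.1581] yaw_y 18.1 tz [ 0.  0. -1.] q [-0.51  0.54  0.27  1.8  -0.19  0.83  0.16] F [ 0.41  0.68 -1.01] M [-0.03 -0.01  0.04] op 0.19
scale xy mm [-14.9  13.8] Fscale -0.52 0.6 -1.01
button [0.56144427 0.1463821  0.0235    ]
[257.2 213.1]
[257.3 193.2]
[257.3 219. ]
[(np.int64(256), np.int64(218)), (np.int64(257), np.int64(218)), (np.int64(258), np.int64(218)), (np.int64(256), np.int64(219)), (np.int64(257), np.int64(219)), (np.int64(258), np.int64(219)), (np.int64(257), np.int64(220)), (np.int64(256), np.int64(229))]
```

View pics/n5.png

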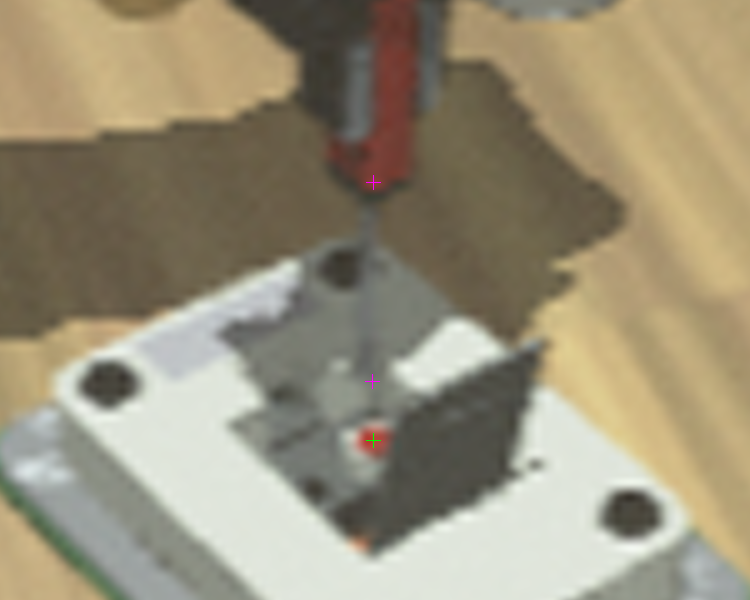

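Call:
apply_moves(
  targets=[0.0003,-0.0035,-0.005,0,0,0.0003,-0.0035,-0.012,0,0,0.0003,-0.0035,-0.018,0,0,0.0003,-0.0035,-0.018,0,0,0.0003,-0.0035,-0.018,0,0],
)

```text
time_s: 13.15
eef_pos: [0.5615, 0.1448, 0.1393]
tcp_rot: [-1.844, -2.543, 0.001]
force: [0.2, -0.4, -1.0]
opening: 0.181
```

```bash
python3 - <<'E'
from h import *
s=fs();A=np.mean([r.camera("side") for _ in range(4)],0)[:,:,::-1]
p=s["eef_pos"];b=pose(SC,[-.013,.013,.0235])[0]
print("pred collar,tip,button",proj([p-[0,0,.034],p-[0,0,.112],b],"side").round(1).tolist())
g=A.mean(2)
for y in range(196,224):print(y,g[y,250:266].astype(int), (A[y,250:266,2]-A[y,250:266,1]).astype(int).max())
im=cv2.resize(A.astype(np.uint8),None,fx=14,fy=14,interpolation=cv2.INTER_CUBIC)
for P,c in((p-[0,0,.112],(255,0,255)),(b,(0,255,0))):
    q=(proj(P,"side")[0]*14+7).astype(int);cv2.drawMarker(im,tuple(int(v) for v in q),c,0,10,1)
cv2.imwrite("pics/n6.png",im[192*14:232*14,232*14:284*14])
E
```

```text
t 13.15 p [0.5615 0.1448 0.1393] yaw_y 18.1 tz [-0.001 -0.    -1.   ] q [-0.5   0.56  0.26  1.83 -0.19  0.78  0.18] F [ 0.18 -0.39 -0.95] M [ 0.06  0.02 -0.02] op 0.181
scale xy mm [-11.5  12.6] Fscale 0.43 0.05 -0.95
pred collar,tip,button [[257.2, 198.4], [257.0, 217.9], [256.9, 218.5]]
196 [90 90 82 71 69 62 64 74 77 77 77 83 86 86 86 89] 55
197 [90 90 85 69 62 65 70 79 78 76 76 82 88 86 87 88] 55
198 [90 90 90 83 66 63 71 77 77 74 71 77 89 89 87 88] 54
199 [ 93  99 111 109  84  62  63  71  66  59  63  81  91  89  86  87] 31
200 [114 120  99  64  57  57  58  63  74  87  91  93  92  89  88  86] 12
201 [121 107  73  58  59  60  74  94 111 117 107  95  94  91  89  87] 11
202 [120 107  73  57  58  59  80  99 110 120 121 112  96  94  90  89] 12
203 [115 119 107  77  64  68  86 100 110 121 121 122 116 100  91  90] 12
204 [108 115 121 121 121 115 102  99 112 122 121 120 122 115 101  93] 11
205 [104 106 115 121 121 115 102  99 111 121 121 121 121 121 117 103] 7
206 [110 117 120 122 121 117 110 108 109 121 123 122 122 121 120 118] -1
207 [122 122 122 121 122 116 112 110 112 123 122 122 121
[... 478 characters left out ...]
2 116 107 109 112 125 137 130 139 129  84  77] 0
215 [ 81  98 118 121 120 117 110 105 109 109 118 114  82  75  76  75] 0
216 [ 77  79 104 120 111  96  97 105 109 105  91  76  75  75  86  94] 1
217 [101  78  91 108 122 131 120 110 133 116  76  75  75  79  81  76] 8
218 [ 90 108 117 117 177 179  98  98 101  83  73  75  74  75  74  74] 70
219 [118 118 118 114 154 166 113 109 103  81  75  75  74  75  77  75] 101
220 [118 118 117 115 143 175 156 107  94  79  76  74  76  76  75  76] 43
221 [117 118 117 119 130 144 153 146 110  75  76  76  76  75  76  75] 1
222 [108 107 117 118 124 141 156 135  87  75  75  77  76  76  75  75] 0
223 [ 89  68  97 118 118 116 119 107  86  76  77  76  77  76  75  76] 1
```

View pics/n6.png

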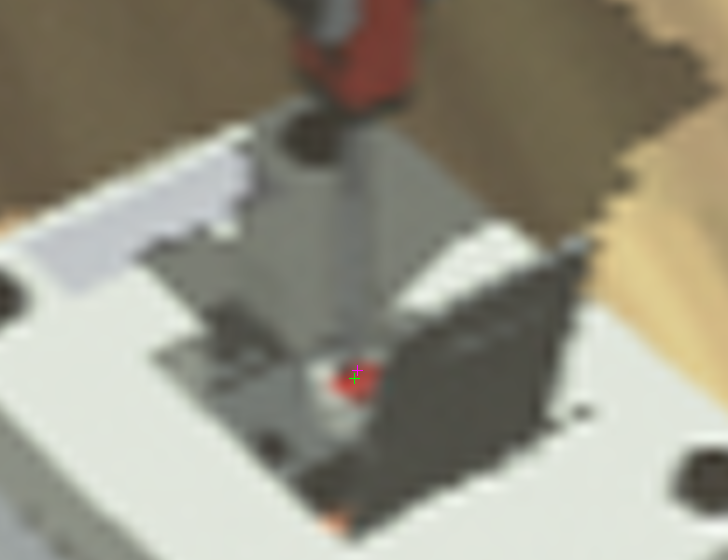

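Call:
apply_moves(
  targets=[0,0,-0.0015,0,0,0,0,-0.003,0,0,0,0,-0.0045,0,0,0,0,-0.0045,0,0],
)

```text
time_s: 13.75
eef_pos: [0.5616, 0.1449, 0.135]
tcp_rot: [-1.844, -2.543, -0.0]
force: [0.2, 0.0, 1.8]
opening: 0.184
```

```bash
python3 -c "
from h import *
import time
fs();print(np.mean([ (r.camera('side') is None,*r.read_state()['force'],*r.read_state()['eef_pos']) for _ in range(6)],0).round(4))"
```

```text
t 13.75 p [0.5616 0.1449 0.135 ] yaw_y 18.11 tz [-0.  0. -1.] q [-0.5   0.56  0.26  1.83 -0.2   0.77  0.18] F [0.24 0.01 1.79] M [ 0.05  0.08 -0.04] op 0.184
scale xy mm [-11.5  12.7] Fscale 0.06 0.23 1.79
[ 0.     -0.0178  0.0505  0.5864  0.5616  0.1449  0.1351]
```

Call:
apply_moves(
  targets=[0,0,-0.001,0,0,0,0,-0.0015,0,0,0,0,-0.0015,0,0],
)

```text
time_s: 14.35
eef_pos: [0.5617, 0.1448, 0.1336]
tcp_rot: [1.844, 2.543, 0.0]
force: [-0.1, 0.3, 2.3]
opening: 0.186
```

```bash
cat >> h.py <<'E'
def avg(n=8):
    v=[]
    for _ in range(n):
        r.camera("side");s=r.read_state();v.append(np.r_[s["force"],s["moment"],s["eef_pos"]])
    print("F",np.mean(v,0).round(4),s["time_s"])
E
python3 -c "from h import *;avg()"
```

```text
F [-0.2133  0.088   1.774   0.0236  0.0931  0.016   0.5616  0.1449  0.1336] 14.75
```

Call:
apply_moves(
  targets=[0,0,-0.0007,0,0,0,0,-0.0014,0,0,0,0,-0.0014,0,0],
)

```text
time_s: 15.05
eef_pos: [0.5616, 0.1448, 0.1322]
tcp_rot: [1.844, 2.543, 0.0]
force: [-0.0, -0.0, 3.5]
opening: 0.183
```

```bash
python3 -c "from h import *;avg()"
```

```text
F [-0.5111  0.1656  2.8844  0.0114  0.0995  0.0195  0.5616  0.1449  0.1322] 15.45
```

Call:
apply_moves(
  targets=[0,0,-0.0003,0,0,0,0,-0.0003,0,0,0,0,-0.0003,0,0],
)

```text
time_s: 15.75
eef_pos: [0.5616, 0.1449, 0.1319]
tcp_rot: [-1.844, -2.543, -0.0]
force: [-0.3, -0.3, 3.2]
opening: 0.183
```

```bash
python3 - <<'E'
from h import *
avg(6);A=r.camera("side")[:,:,::-1]
cv2.imwrite("pics/n7.png",cv2.resize(A[170:240,225:295],None,fx=8,fy=8,interpolation=cv2.INTER_CUBIC))
E
```

```text
F [-1.9000e-03 -3.3500e-02  2.9489e+00  8.4000e-03  8.3400e-02 -2.9000e-03
  5.6160e-01  1.4490e-01  1.3190e-01] 16.05
```

View pics/n7.png

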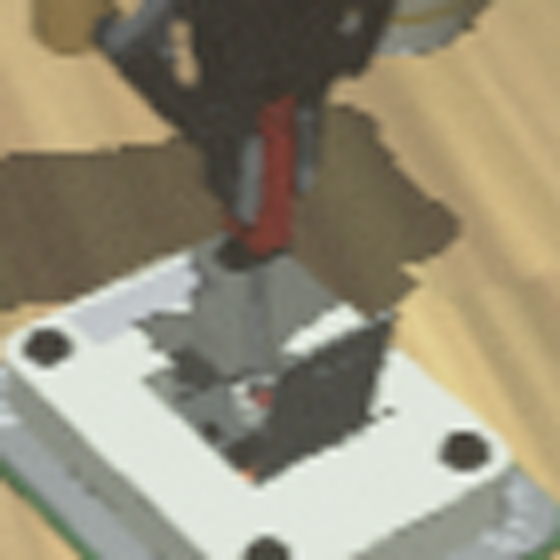

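The flap still stands open at about (320,385). The driver is upright with its tip over the red button at (262,397). The force follows the spring, about 3.5 N including the driver's weight.

```bash
python3 -c "
from cell import r
print(r.sign_off())"
```

```text
the job is handed in; nothing more can be done
None
```

The job is handed in at about 16 s of robot time, with the flap open and the button held down; the system gave no verdict.

- **Driver:** I gripped the red-handled screwdriver across its flat sides and lifted it straight out of the stand.
- **Flap:** The tool can't tilt, so I kept the driver upright. I put the blade in the notch, pressed it against the flap's edge and lifted. I then followed the edge round until the flap stood about 100° open by itself. The sideways push peaked at about 8.5 N, and I eased it by lifting more.
- **Button:** I lowered the tip onto the button and pressed it down in small steps.

**Last checks**
- **Press:** The net force on the button is about 3.5 N. It rose by about 0.8 N per mm, as the spring should. The arm travelled a little over 3 mm from first contact, short of the 4 mm stop.
- **Flap and driver:** The last picture shows the flap open and the driver upright.
- **Tip position:** The tip looks within about 2 mm of the button's centre. This is the least certain figure, because only the side camera could see it and the flap hides part of the button.
- **Other things:** I did not re-measure the blue screwdriver, weight, jar, mug and teaspoon at the end. As far as I can tell, nothing touched them.

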